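Unhook the vial rack from the shaker and stand it in the tray

TASK

The shaking is finished: take the steel vial rack off the shaker by its handle and stand it level in the empty steel tray, lying lengthwise within the rim, and let go. The rack's foot plate is hooked under a fixed lip at one end and under a sprung clamp bar at the other, so push the rack gently against the sprung bar until you feel the bar come up to its stop, tilt the lip end up over the lip, and draw the rack back and out. The unpowered platform has slack and drifts along with the push before the spring starts to give. Keep the push light (about 10 N is enough) and never force the rack against the lip or the bar, do not tip the vials far over or drop the rack, and leave the other things on the bench where they are.

Things in the scene. Friction and masses are not known exactly. Their poses are not given: they have to be found in the camera images.
- rack_handle (a point): Middle of the rack's straight handle bar (steel, 10 mm wide, 16 mm high, 105 mm long along the rack's x), the place to grip, across y; 100 mm above the rack's underside, above its centre of mass. Free but for its end posts at x = +-50 mm; vial caps end 34 mm below. Rack axes: z up, x along the rack from lip end to sprung-bar end. About 0.45 kg with its six captive vials.
- rack_foot (a point): Centre of the underside of the rack's foot plate, 100 mm below the grip point, same axes. Foot plate 130 (x) x 66 (y) x 5 mm thick; its ends are two toes, at x = -65 mm (lip end) and +65 mm (bar end).
- lip_toe (a point): Middle of the lower edge of the rack's lip-end toe: rack_foot + 65 mm towards rack -x.
- bar_toe (a point): Middle of the lower edge of the rack's bar-end toe: rack_foot + 65 mm towards rack +x. The rack pivots on this edge when it is tilted out.
- platform: Sliding platform of the white shaker: aluminium plate 212 x 150 mm, with lip and sprung bar. Origin on its top face (64 mm above the bench) under the centre of the seated rack; x from the lip to the bar, roughly away from the robot; z up. Unlocked: slides along x with about 1 N friction, an unknown 3 to 31 mm towards +x, then comes up hard. Smooth, slippery metal. Side strips 5 mm high, 2.5 mm clear of the foot.
- lip_edge (a point): Edge of the nose of the platform's fixed steel lip, at its underside: platform (-59, 0, 9.5) mm. The nose is 64 mm wide, its top 17 mm above the plate; it covers 6 mm of the rack's toe, which rests against the lip's wall at x = -65 mm. The rack must go over 6 mm towards +x, relative to the platform, before this toe can rise past the nose.
- bar_bracket (a point): Top middle of the bracket behind the sprung steel bar: platform (100, 0, 18) mm. The bar's face rests on the rack's toe at x = +65 mm; its nose covers 6 mm of the toe, underside 11 mm above the plate, and moves with the bar. The bar yields towards +x: 4 N to start, 8.5 N at its hard stop after 9 mm. A steady 9 to 11 N along x means bar and platform are at their stops; past 14 N the foot levers on lip, bar and plate with up to 36 N in all: damage.
- tray: Empty shallow steel tray, fixed to the bench, long side along its x; origin at the centre of its underside. Inside 180 (x) x 116 (y) mm, floor 3 mm thick, walls 19 mm high with a flat rim turned outwards. The rack stands in it with its length along the tray's x, either way round.
- bottle_white: bystander: white bottle, not to be disturbed; origin at the centre of its underside
- dish_petri: bystander: petri dish, not to be disturbed; origin at the centre of its underside
- marker: bystander: marker pen, not to be disturbed; origin at the centre of its underside
- cap: bystander: jar cap, not to be disturbed; origin at the centre of its underside
- clock: bystander: timer, not to be disturbed; origin at the centre of its underside
- jar: bystander: brown jar, not to be disturbed; origin at the centre of its underside

How it is judged:
By the outcome, as a careful person would: the job done as asked, in the order asked, and still so for the second after the job is handed in, with the robot touching nothing.
It also fails if it takes over 64 s, if anything falls off the work surface, if the arm or the gripper's body presses on something with over 40 N, if the wrist force passes 120 N, or if a joint passes its speed limit or range.

ROBOT

A 6-joint arm with a two-finger parallel gripper is mounted at the origin on a cart in front of the work surface, level with it; the furniture and walls round the work are solid. World frame = base frame: x ahead of the robot, y to its left, z up, the work surface at z = 0. Lengths are in m, angles in rad, forces in N, time in s.
With the tool pointing down it reaches from about 0.375 to 0.9 m from the base axis. Payload 3.1 kg.
Tool frame: the origin (TCP) lies midway between the tips of the shut fingers; the grasp point (between the pads) lies 19 mm behind it (env.hold_point_z is the distance from the TCP to the grasp point, in m); z points along the fingers, y is the line along which they close (so a half turn about z gives the same grasp; the last joint's range is limited). The gripper opens to 85 mm and grips with 20 to 120 N. Pads are 22 mm wide; open, the fingers measure 114 mm over their backs; the gripper's body (76 mm by 85 mm) begins 54 mm behind the grasp point. The pads swing forward as they close: fully open they stand 13 mm farther back than shut.
Start: joints at [1.083, 0.527, 1.433, -0, 1.181, -0.178], TCP at [0.19, 0.595, 0.231] pointing down, gripper open.
Joint ranges: [-3.08, 3.08], [-0.75, 2.2], [0.22, 2.44], [-1.43, 4.57], [0, 2.65], [-2.85, 2.85]. Speed limits (rad/s): [2.79, 2.79, 3.14, 3.14, 3.14, 3.14].

INTERFACE

Orientations are given as [roll, pitch, yaw] about the fixed x, y, z axes, in that order (R = Rz(yaw) Ry(pitch) Rx(roll)).
In Python, from bench import env gives the robot as it stands. The module is installed in compiled form; this text tells all that it offers.
- The arm moves only by the shell command python3 -m creep 'ROWS' [FORCE]. ROWS is text: rows parted by semicolons, each of 7 numbers parted by spaces: the finger opening in cm, from 0 to 8.54, then the shift along the tool's x, y, z in cm, then the turn, a rotation vector about the tool's x, y, z in rad. In form: grip dx dy dz wx wy wz; .... A call has 1 to 10 rows; each row shifts and turns the commanded pose from where the row before left it, along the tool's axes as they then stand; what a row does not reach is not made up. A row lasts 1/12 s, in which the tool goes at most 41.7 mm and 7.16 degrees, less where a joint would pass 70% of its speed; a pose out of reach is approached as far as the arm can. A call with a gripper value outside its range is refused whole. The fingers move at their own pace and stop on an object; FORCE is the grip in N (left out, the last holds). Time passes only in rows, so rows that do not move let the fingers close. It gives the time, the measured TCP pose, the force, the opening and the grip force at its end, in the units of the state.
- env.observe(): the state, without advancing time (a new reading comes with each control period).
- env.get_image(name): name is "side" or "top" or "wrist"; returns (picture, depth): 480x640x3 uint8, red, green, blue; 480x640 float32, m along the optical axis (not along the pixel's ray), 0 where there is no reading.
- env.get_calibration(name): a dict with "intrinsics" (3x3 intrinsics, pixels), "R" (3x3) and "t" (3): a world point X has camera coordinates R X + t. Camera axes: x right, y down, z forward; pixel columns grow to the right and rows downward; lengths in m; the calibration is good to about 2 mm. The wrist camera is an equidistant fisheye: a pixel r from the principal point sees the ray r / f radians off the axis. A picture is of the moment at which its call begins: read the wrist's pose just before it. get_calibration takes no time and is no camera call; for the wrist camera it gives the pose at the moment of the call.
- env.job_done(): hands the job in; it is judged then, once.
Trained networks look in the newest picture that a camera, given by its name, has taken for a name from the list of things; names that differ only in an ending like _2 or _b are one class to them, and where a whole thing is asked for, a point or a joint stands for the part that bears it (a point fixed in the world has none). Each returns a list of dicts, best first, with "score" (0 to 1); they miss things now and then, are a little off and sometimes report something else, mostly with a low value. They report only what shows in the picture. A call takes as long as a camera call.
- env.trace(name, camera): "region" (480x640 bool, what is visible of it) and "point" ([column, row] in pixels, amid what is visible of it).
The state is a dict: "time_s": time; "qpos": joint angles; "joint_vel": joint speeds; "joint_efforts": joint torques, N m; "ee_pos": TCP position; "ee_rot": TCP orientation; "force": force on the tool from outside, world axes, zero at the start; "wrist_torque": the same for the moment, N m; "width": finger opening in m; "grasp_force": force on a finger pad.
Only numpy, scipy, OpenCV 4.12 (cv2) and the standard library are available. Lean on these libraries where they do the work, as an engineer would, in place of code of your own. Each camera call takes 0.05 s, during which the arm holds its last target. There are 200 camera calls.

## Working session

There is one attempt and no reset: what is moved stays moved. The work goes in short steps, Python scripts to look and compute and a shell command to move; the robot and the scene stay as the last step left them, time stands still between calls to the robot, and variables do not carry over. Pictures are saved under pics/ and viewed, at most 10 in all, crops included, and the job is handed in when it is done.

```bash
mkdir -p pics
cat > h.py <<'E'
import numpy as np, cv2
from bench import env
from scipy.spatial.transform import Rotation as Ro
def cloud(cam):
    c=env.get_calibration(cam); im,d=env.get_image(cam)
    K=c["intrinsics"]; v,u=np.mgrid[0:480,0:640]
    x=(u-K[0,2])/K[0,0]; y=(v-K[1,2])/K[1,1]
    if cam=="wrist":
        r=np.hypot(x,y)+1e-9; s=np.tan(np.minimum(r,1.5))/r; x=x*s;y=y*s
    P=np.stack([x*d,y*d,d],-1)
    W=(P-c["t"])@c["R"]
    W[d==0]=np.nan
    return im,d,W
def save(n,im): cv2.imwrite("pics/"+n,cv2.cvtColor(im,cv2.COLOR_RGB2BGR))
E
python3 - <<'E'
from h import *
s=env.observe(); print(s)
ims=[]
for cam in ["top","side"]:
    im,d,W=cloud(cam); save(cam+"0.png",im)
    for n in ["rack_handle","platform","tray","bottle_white","dish_petri","marker","cap","clock","jar"]:
        for r in env.trace(n,cam)[:1]:
            m=r["region"]; Q=W[m]; Q=Q[~np.isnan(Q[:,0])]
            print(cam,n,round(r["score"],2),np.round(r["point"]),m.sum(),np.round(np.percentile(Q,[3,50,97],axis=0),3).tolist() if len(Q) else None)
E
```

```text
{'time_s': 0.0, 'qpos': array([ 1.08354065e+00,  5.28457565e-01,  1.43389753e+00, -2.38813441e-05,
        1.18141010e+00, -1.78492601e-01]), 'joint_vel': array([-0.00044697,  0.00038582, -0.00232511,  0.00113292, -0.0010281 ,
       -0.00067339]), 'joint_efforts': array([-5.24243460e-04, -4.42352235e+01, -1.78025419e+01, -2.38353168e-04,
        8.44458584e-03,  6.65626487e-06]), 'ee_pos': array([0.18955786, 0.59480811, 0.23034043]), 'ee_rot': array([-3.13945070e+00, -3.64004361e-04,  2.83283828e+00]), 'force': array([ 0.15714548,  0.58046668, -0.67226656]), 'wrist_torque': array([-0.00583281,  0.06672042,  0.00825838]), 'grasp_force': 0.0, 'width': 0.08553515334096945}
top rack_handle 0.67 [488. 276.] 1509 [[0.431, -0.337, 0.066], [0.483, -0.301, 0.113], [0.535, -0.277, 0.174]]
top platform 0.89 [473. 260.] 3922 [[0.396, -0.388, 0.056], [0.518, -0.304, 0.065], [0.603, -0.238, 0.084]]
top tray 0.7 [232. 264.] 4454 [[0.408, 0.244, -0.003], [0.502, 0.31, 0.004], [0.597, 0.372, 0.022]]
top bottle_white 0.64 [322. 316.] 559 [[0.361, 0.06, 0.0], [0.388, 0.087, 0.104], [0.412, 0.113, 0.11
[... 660 characters left out ...]
 1029 [[0.395, -0.386, 0.056], [0.523, -0.274, 0.062], [0.6, -0.233, 0.08]]
side tray 0.71 [311. 331.] 4200 [[0.41, 0.246, -0.002], [0.501, 0.306, 0.002], [0.595, 0.374, 0.019]]
side bottle_white 0.73 [375. 264.] 876 [[0.354, 0.071, 0.008], [0.38, 0.106, 0.069], [0.407, 0.117, 0.107]]
side dish_petri 0.9 [351. 241.] 385 [[0.436, -0.074, -0.001], [0.467, -0.036, 0.012], [0.5, -0.008, 0.016]]
side marker 0.6 [376. 236.] 98 [[0.39, -0.1, -0.003], [0.408, -0.073, 0.012], [0.424, 0.065, 0.105]]
side cap 0.82 [357. 261.] 310 [[0.416, 0.009, -0.003], [0.439, 0.029, 0.005], [0.462, 0.066, 0.019]]
side jar 0.85 [267. 200.] 1072 [[0.712, -0.147, -0.003], [0.741, -0.091, 0.075], [0.777, -0.079, 0.124]]
```

Run:
```python
from h import *
im,d,W=cloud("top")
r=env.trace("rack_handle","top")[0]["region"]
r=cv2.dilate(r.astype(np.uint8),np.ones((5,5)))>0
Q=W[r]; Q=Q[(Q[:,2]>0.15)&(Q[:,2]<.19)]
m=Q.mean(0); print("handle",len(Q),m,np.percentile(Q,[2,98],axis=0))
w=cv2.fitLine(Q[:,:2].astype(np.float32),cv2.DIST_HUBER,0,.001,.001).ravel(); print("yaw",np.degrees(np.arctan2(w[1],w[0])),w)
a=(Q[:,:2]-w[2:])@w[:2]; print(np.percentile(a,[1,99]))
for n,lo,hi in (("tray",-.01,.03),("platform",.055,.07)):
    r=env.trace(n,"top")[0]["region"]; Q=W[r]; Q=Q[(Q[:,2]>lo)&(Q[:,2]<hi)]
    print(n,cv2.minAreaRect((Q[:,:2]*1000).astype(np.float32)))
save("top1.png",cv2.resize(im[130:370,120:560],(800,436)))
```

```text
handle 281 [ 0.48272516 -0.30952628  0.16944581] [[ 0.4329608  -0.32023098  0.15751532]
 [ 0.53432797 -0.29865288  0.17661974]]
yaw -8.484926 [ 0.98905474 -0.14754923  0.48070347 -0.3082049 ]
[-0.04922166  0.05393709]
tray ((503.2289123535156, 307.642822265625), (135.8978729248047, 199.54605102539062), 88.15469360351562)
platform ((498.70098876953125, -313.9571533203125), (152.7877960205078, 212.29074096679688), 82.0675048828125)
```

View pics/top1.png

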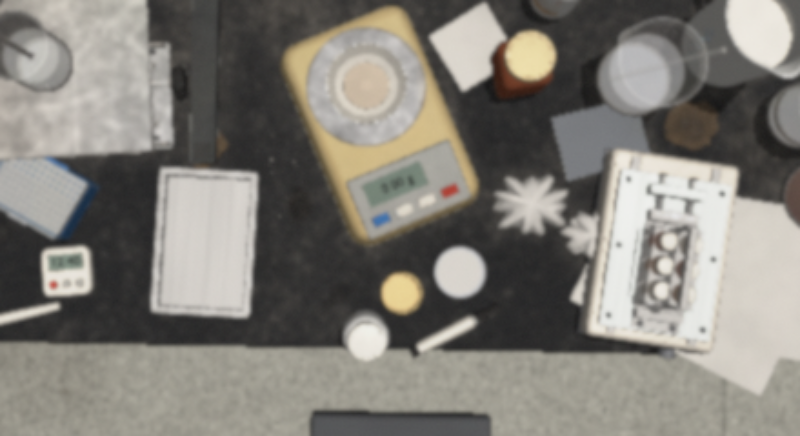

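The top view shows the tray at left (205,240), the rack on the white shaker at right (665,260) with its lip end nearest the robot, and the bystanders between them. I'm going above the rack.

```bash
python3 -m creep '8.5 -4 0 0 0 0 -0.08; 8.5 -4 0 0 0 0 -0.085; 8.5 -1.48 -3.67 -0.1 0 0 0; 8.5 -1.48 -3.67 -0.1 0 0 0; 8.5 -1.48 -3.67 -0.1 0 0 0; 8.5 -1.48 -3.67 -0.1 0 0 0; 8.5 -1.48 -3.67 -0.1 0 0 0; 8.5 -1.48 -3.67 -0.1 0 0 0; 8.5 -1.48 -3.67 -0.1 0 0 0; 8.5 -1.48 -3.67 -0.1 0 0 0'
python3 -m creep '8.5 -1.48 -3.67 -0.1 0 0 0; 8.5 -1.48 -3.67 -0.1 0 0 0; 8.5 -1.48 -3.67 -0.1 0 0 0; 8.5 -1.48 -3.67 -0.1 0 0 0; 8.5 -1.48 -3.67 -0.1 0 0 0; 8.5 -1.48 -3.67 -0.1 0 0 0; 8.5 -1.48 -3.67 -0.1 0 0 0; 8.5 -1.48 -3.67 -0.1 0 0 0; 8.5 -1.48 -3.67 -0.1 0 0 0; 8.5 -1.48 -3.67 -0.1 0 0 0'
```

```text
time_s: 2.03
ee_pos: [0.3422, 0.265, 0.2396]
ee_rot: [3.141, 0.001, 2.998]
force: [1.2, -0.2, 0.0]
width: 0.085
grasp_force: 0.0
time_s: 2.87
ee_pos: [0.4361, -0.1199, 0.2497]
ee_rot: [-3.141, 0.001, 2.997]
force: [0.3, 0.6, 0.8]
width: 0.0845
grasp_force: 0.0
```

```bash
python3 -m creep '8.5 -1.48 -3.67 0 0 0 0; 8.5 -1.48 -3.67 0 0 0 0; 8.5 -1.48 -3.67 0 0 0 0; 8.5 -1.48 -3.67 0 0 0 0; 8.5 -1 -2 0 0 0 0; 8.5 0 0 0 0 0 0; 8.5 0 0 0 0 0 0'
python3 - <<'E'
from h import *
c=env.get_calibration("wrist"); print(c["intrinsics"],c["R"],-c["R"].T@c["t"])
im,d,W=cloud("wrist"); save("w1.png",im)
t=env.trace("rack_handle","wrist")
for x in t[:2]:
    Q=W[x["region"]]; Q=Q[(Q[:,2]>.155)&(Q[:,2]<.19)]
    print(x["score"],x["point"],len(Q),Q.mean(0),np.percentile(Q,[2,98],axis=0))
    w=cv2.fitLine(Q[:,:2].astype(np.float32),cv2.DIST_HUBER,0,.001,.001).ravel(); print("yaw",np.degrees(np.arctan2(w[1],w[0])),w)
print(np.round(env.observe()["ee_pos"],4),env.observe()["ee_rot"])
E
```

```text
time_s: 3.45
ee_pos: [0.4805, -0.2939, 0.249]
ee_rot: [3.141, -0.0, 2.996]
force: [0.4, 0.3, -0.4]
width: 0.0851
grasp_force: 0.0
[[371.64829954   0.         317.99047076]
 [  0.         371.64829954 240.86663402]
 [  0.           0.           1.        ]] [[ 1.44950897e-01  9.89438795e-01  3.30636552e-04]
 [ 9.53803059e-01 -1.39819189e-01  2.65914122e-01]
 [ 2.63151977e-01 -3.82291282e-02 -9.63996665e-01]] [ 0.4147233  -0.28499394  0.3909486 ]
0.89 [296.0, 230.6] 2714 [ 0.47904499 -0.3119519   0.17005102] [[ 0.4332122  -0.32228515  0.16012216]
 [ 0.53303745 -0.30219578  0.17236851]]
yaw -7.7458625 [ 0.99087566 -0.13477938  0.479045   -0.3119519 ]
[ 0.4799 -0.2915  0.249 ] [ 3.14021416e+00 -1.49780036e-03  2.99808626e+00]
```

View pics/w1.png

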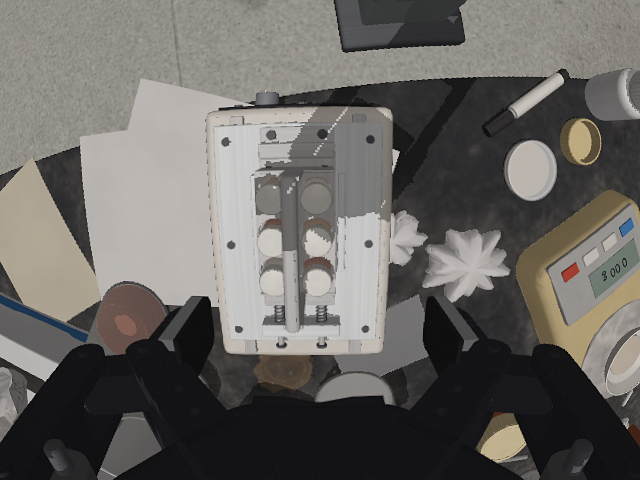

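The wrist view shows the handle running from (290,175) to (291,330), with the lip at the robot's side (300,155) and the bar springs at (280,313) and (321,313). I'm going down to it.

```bash
python3 -m creep '8.5 -0.6 -2.0 0 0 0 0; 8.5 0 0 2.4 0 0 0; 8.5 0 0 2.4 0 0 0; 8.5 0 0 2.4 0 0 0; 8.5 0 0 2.2 0 0 0; 8.5 0 0 1 0 0 0; 8.5 0 0 0 0 0 0; 8.5 0 0 0 0 0 0; 8.5 0 0 0 0 0 0'
python3 - <<'E'
from h import *
im,d,W=cloud("wrist"); save("w2.png",im)
for x in env.trace("rack_handle","wrist")[:1]:
    Q=W[x["region"]]; Q=Q[(Q[:,2]>.155)&(Q[:,2]<.19)]
    print(x["score"],len(Q),Q.mean(0),np.percentile(Q,[2,98],axis=0))
    w=cv2.fitLine(Q[:,:2].astype(np.float32),cv2.DIST_HUBER,0,.001,.001).ravel(); print("yaw",np.degrees(np.arctan2(w[1],w[0])),w)
E
```

```text
time_s: 4.3
ee_pos: [0.4845, -0.3135, 0.1467]
ee_rot: [-3.14, 0.002, 2.999]
force: [0.0, 0.3, -0.3]
width: 0.0849
grasp_force: 0.0
0.86 6340 [ 0.46767331 -0.31089614  0.17040304] [[ 0.43307808 -0.31987382  0.16429222]
 [ 0.51413527 -0.30229545  0.17235556]]
yaw -7.780035 [ 0.9907951  -0.13537034  0.4676733  -0.31089613]
```

View pics/w2.png

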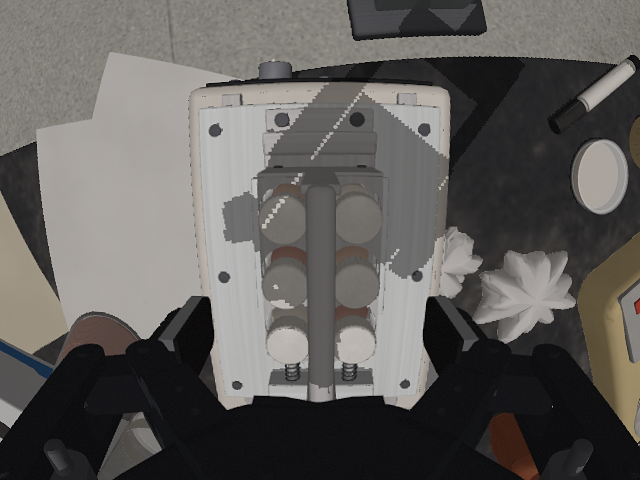

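The handle at (320,290) is centred between the fingers, so I'm closing on it.

```bash
python3 -m creep '0.6 0 0 0.1 0 0 0; 0.6 0 0 0 0 0 0; 0.6 0 0 0 0 0 0; 0.6 0 0 0 0 0 0; 0.6 0 0 0 0 0 0; 0.6 0 0 0 0 0 0; 0.6 0 0 0 0 0 0; 0.6 0 0 0 0 0 0; 0.6 0 0 0 0 0 0; 0.6 0 0 0 0 0 0' 70
```

```text
time_s: 5.23
ee_pos: [0.4836, -0.3132, 0.1443]
ee_rot: [3.141, -0.0, 2.998]
force: [0.3, 0.8, 1.8]
width: 0.0089
grasp_force: 68.4
```

```bash
python3 -m creep '0.6 -0.1 0 0 0 0 0; 0.6 -0.1 0 0 0 0 0; 0.6 -0.1 0 0 0 0 0; 0.6 0 0 0 0 0 0'; python3 -m creep '0.6 -0.1 0 0 0 0 0; 0.6 -0.1 0 0 0 0 0; 0.6 -0.1 0 0 0 0 0; 0.6 0 0 0 0 0 0'
```

```text
time_s: 5.57
ee_pos: [0.4867, -0.3136, 0.1443]
ee_rot: [3.141, -0.0, 2.998]
force: [-0.7, 2.2, 1.4]
width: 0.009
grasp_force: 68.5
time_s: 5.9
ee_pos: [0.4898, -0.3142, 0.1443]
ee_rot: [3.141, 0.0, 2.998]
force: [0.0, 2.1, 0.8]
width: 0.009
grasp_force: 68.6
```

```bash
for i in 1; do python3 -m creep '0.6 -0.1 0 0 0 0 0; 0.6 -0.1 0 0 0 0 0; 0.6 -0.1 0 0 0 0 0; 0.6 0 0 0 0 0 0'; done;  python3 -m creep '0.6 -0.1 0 0 0 0 0; 0.6 -0.1 0 0 0 0 0; 0.6 0 0 0 0 0 0'
```

```text
time_s: 6.23
ee_pos: [0.4928, -0.3147, 0.1443]
ee_rot: [3.142, 0.0, 2.998]
force: [-0.3, 3.0, 1.8]
width: 0.0086
grasp_force: 68.6
time_s: 6.48
ee_pos: [0.4948, -0.315, 0.1443]
ee_rot: [-3.142, 0.0, 2.998]
force: [-0.4, 2.6, 2.4]
width: 0.0089
grasp_force: 68.6
```

```bash
python3 -m creep '0.6 -0.1 0 0 0 0 0; 0.6 -0.1 0 0 0 0 0; 0.6 0 0 0 0 0 0'
```

```text
time_s: 6.73
ee_pos: [0.4968, -0.3153, 0.1444]
ee_rot: [-3.142, 0.001, 2.998]
force: [0.8, 2.5, 2.1]
width: 0.0088
grasp_force: 68.7
```

```bash
python3 -m creep '0.6 -0.1 0.02 0 0 0 0; 0.6 -0.1 0.02 0 0 0 0; 0.6 0 0 0 0 0 0';  python3 -m creep '0.6 -0.1 0.01 0 0 0 0; 0.6 -0.1 0.01 0 0 0 0; 0.6 0 0 0 0 0 0'
```

```text
time_s: 6.98
ee_pos: [0.4989, -0.3155, 0.1443]
ee_rot: [-3.141, 0.001, 2.998]
force: [0.5, 0.8, 1.6]
width: 0.0091
grasp_force: 68.6
time_s: 7.23
ee_pos: [0.5008, -0.3156, 0.1443]
ee_rot: [-3.141, 0.001, 2.998]
force: [0.2, 0.8, 1.1]
width: 0.0087
grasp_force: 68.5
```

```bash
python3 -m creep '0.6 -0.1 0.01 0 0 0 0; 0.6 -0.1 0.01 0 0 0 0; 0.6 0 0 0 0 0 0'
```

```text
time_s: 7.48
ee_pos: [0.5018, -0.3156, 0.1443]
ee_rot: [-3.141, -0.002, 2.998]
force: [-4.1, -0.0, 1.9]
width: 0.0089
grasp_force: 68.7
```

```bash
python3 -m creep '0.6 -0.1 0.01 0 0 0 0; 0.6 -0.1 0.01 0 0 0 0; 0.6 -0.1 0.01 0 0 0 0; 0.6 0 0 0 0 0 0'
```

```text
time_s: 7.82
ee_pos: [0.504, -0.3155, 0.1444]
ee_rot: [-3.142, -0.003, 2.998]
force: [-5.7, 0.8, 4.4]
width: 0.0087
grasp_force: 69.0
```

```bash
python3 -m creep '0.6 -0.1 0.01 0 0 0 0; 0.6 -0.1 0.01 0 0 0 0; 0.6 -0.1 0.01 0 0 0 0; 0.6 0 0 0 0 0 0'
```

```text
time_s: 8.15
ee_pos: [0.5065, -0.3156, 0.1446]
ee_rot: [-3.142, -0.005, 2.998]
force: [-8.4, -0.5, 6.1]
width: 0.009
grasp_force: 69.2
```

```bash
python3 -m creep '0.6 -0.1 0.01 -0.03 0 0 0; 0.6 -0.1 0.01 0 0 0 0; 0.6 0 0 0 0 0 0; 0.6 0 0 0 0 0 0'; python3 -c "
from h import *
for i in range(3): s=env.observe();print(s['force'],s['ee_pos'],s['wrist_torque']);env.get_image('side')"
```

```text
time_s: 8.48
ee_pos: [0.508, -0.3155, 0.1447]
ee_rot: [3.141, -0.006, 2.998]
force: [-8.1, -0.2, 6.2]
width: 0.0092
grasp_force: 69.2
[-8.13199139 -0.24873054  6.23628061] [ 0.5080209  -0.31550687  0.14474695] [-0.15535917  1.41316183  0.08496318]
[-8.87636903 -0.3166367   6.57339939] [ 0.50799772 -0.31551827  0.14475607] [-0.10490686  1.38052177  0.05535663]
[-8.49698578 -0.11735922  6.14982437] [ 0.50803296 -0.31549879  0.14476963] [-0.10672312  1.32387346  0.08067329]
```

```bash
python3 -m creep '0.6 -0.1 0.01 -0.05 0 0 0; 0.6 0 0 0 0 0 0; 0.6 0 0 0 0 0 0'
```

```text
time_s: 8.88
ee_pos: [0.5086, -0.3154, 0.145]
ee_rot: [3.141, -0.007, 2.998]
force: [-8.8, -1.7, 5.4]
width: 0.0084
grasp_force: 69.0
```

```bash
python3 -m creep '0.6 -0.1 0.01 0 0 0 0; 0.6 0 0 0 0 0 0; 0.6 0 0 0 0 0 0'
```

```text
time_s: 9.13
ee_pos: [0.5095, -0.3154, 0.145]
ee_rot: [3.141, -0.007, 2.998]
force: [-8.2, -0.2, 5.9]
width: 0.0089
grasp_force: 69.1
```

```bash
python3 -m creep '0.6 -0.1 0.01 0 0 0 0; 0.6 0 0 0 0 0 0; 0.6 0 0 0 0 0 0'
```

```text
time_s: 9.38
ee_pos: [0.5103, -0.3154, 0.145]
ee_rot: [3.141, -0.007, 2.999]
force: [-9.9, -0.6, 6.9]
width: 0.0087
grasp_force: 69.2
```

```bash
python3 -m creep '0.6 -0.07 0.01 0 0 0 0; 0.6 0 0 0 0 0 0; 0.6 0 0 0 0 0 0'
```

```text
time_s: 9.63
ee_pos: [0.5108, -0.3154, 0.1451]
ee_rot: [3.141, -0.008, 2.999]
force: [-10.1, -0.3, 7.6]
width: 0.009
grasp_force: 69.3
```

Force holds at 10 N and the 9 mm of bar travel is used up, so the bar is at its stop. I'm tilting about the bar toe.

```bash
python3 -m creep '0.6 -0.164 0 -0.13 0 0.02 0; 0.6 -0.164 0 -0.13 0 0.02 0; 0.6 0 0 0 0 0 0; 0.6 0 0 0 0 0 0'
```

```text
time_s: 9.97
ee_pos: [0.5145, -0.3158, 0.1475]
ee_rot: [3.141, -0.048, 2.999]
force: [-8.7, -0.6, 5.6]
width: 0.0089
grasp_force: 69.1
```

```bash
python3 -m creep '0.6 -0.19 0 -0.13 0 0.02 0; 0.6 -0.18 0 -0.13 0 0.02 0; 0.6 0 0 0 0 0 0; 0.6 0 0 0 0 0 0'
```

```text
time_s: 10.3
ee_pos: [0.5181, -0.3163, 0.1499]
ee_rot: [3.141, -0.088, 2.999]
force: [-8.7, -0.9, 5.9]
width: 0.0087
grasp_force: 69.1
```

```bash
python3 -m creep '0.6 -0.175 0 -0.13 0 0.02 0; 0.6 -0.17 0 -0.13 0 0.02 0; 0.6 0 0 0 0 0 0; 0.6 0 0 0 0 0 0'
```

```text
time_s: 10.63
ee_pos: [0.5217, -0.3167, 0.1522]
ee_rot: [3.141, -0.129, 2.998]
force: [-7.8, 0.2, 5.8]
width: 0.0087
grasp_force: 69.1
```

```bash
python3 -m creep '0.6 -0.18 0 -0.13 0 0.02 0; 0.6 -0.175 0 -0.13 0 0.02 0; 0.6 -0.17 0 -0.13 0 0.02 0; 0.6 -0.17 0 -0.13 0 0.02 0; 0.6 0 0 0 0 0 0; 0.6 0 0 0 0 0 0'
python3 - <<'E'
from h import *
im,d,W=cloud("side"); save("s1.png",cv2.resize(im[100:260,270:470],(800,640))[:600])
E
```

```text
time_s: 11.13
ee_pos: [0.529, -0.3177, 0.1563]
ee_rot: [3.14, -0.21, 2.998]
force: [-6.4, 0.6, 4.8]
width: 0.0086
grasp_force: 69.0
```

View pics/s1.png

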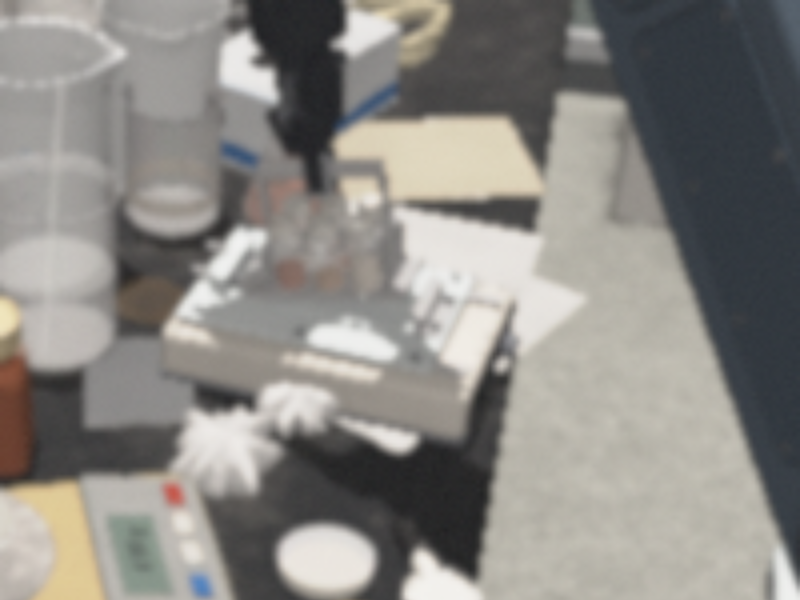

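The blurry side view shows the rack at (330,240) tilted, with the lip end (right) up and the gripper holding its handle. I'm drawing it back.

```bash
python3 -m creep '0.6 0.2 0 0.02 0 0 0; 0.6 0.2 0 0.02 0 0 0; 0.6 0.2 0 0.02 0 0 0; 0.6 0.2 0 0.02 0 0 0; 0.6 0 0 0 0 0 0; 0.6 0 0 0 0 0 0'
```

```text
time_s: 11.68
ee_pos: [0.5221, -0.3166, 0.1563]
ee_rot: [3.14, -0.206, 2.998]
force: [-6.2, -0.6, -0.7]
width: 0.0089
grasp_force: 68.3
```

```bash
python3 -m creep '0.6 0.2 0 0.02 0 0 0; 0.6 0.2 0 0.02 0 0 0; 0.6 0.2 0 0.02 0 0 0; 0.6 0 0 0 0 0 0; 0.6 0 0 0 0 0 0'
```

```text
time_s: 12.1
ee_pos: [0.5183, -0.3159, 0.1572]
ee_rot: [3.14, -0.201, 2.998]
force: [-3.1, 1.2, -5.9]
width: 0.009
grasp_force: 68.0
```

```bash
python3 -m creep '0.6 0.2 0 0.05 0 0 0; 0.6 0.2 0 0.05 0 0 0; 0.6 0.2 0 0.05 0 0 0; 0.6 0 0 0 0 0 0; 0.6 0 0 0 0 0 0'
```

```text
time_s: 12.52
ee_pos: [0.5134, -0.3159, 0.158]
ee_rot: [-3.141, -0.198, 2.997]
force: [-0.8, -0.2, -4.3]
width: 0.0088
grasp_force: 68.2
```

```bash
python3 -m creep '0.6 0.2 0 0.042 0 0 0; 0.6 0.2 0 0.042 0 0 0; 0.6 0.2 0 0.042 0 0 0; 0.6 0 0 0 0 0 0; 0.6 0 0 0 0 0 0'
```

```text
time_s: 12.93
ee_pos: [0.5064, -0.3147, 0.1576]
ee_rot: [3.142, -0.2, 2.998]
force: [0.1, 0.5, -5.0]
width: 0.009
grasp_force: 68.2
```

```bash
python3 -m creep '0.6 0.2 0 0.03 0 0 0; 0.6 0.2 0 0.03 0 0 0; 0.6 0.06 0 -0.3 0 0 0; 0.6 0.06 0 -0.3 0 0 0; 0.6 0.06 0 -0.3 0 0 0; 0.6 0 0 0 0 0 0'
```

```text
time_s: 13.43
ee_pos: [0.5031, -0.3146, 0.168]
ee_rot: [-3.14, -0.198, 2.998]
force: [-0.1, -0.1, -5.5]
width: 0.0089
grasp_force: 68.3
```

```bash
python3 -m creep '0.6 0.1 0 -0.5 0 0 0; 0.6 0.15 0 -0.8 0 0 0; 0.6 0.2 0 -1 0 0 0; 0.6 0.2 0 -1 0 0 0; 0.6 0.3 0 -1.5 0 0 0; 0.6 0 0 0 0 0 0; 0.6 0 0 0 0 0 0'
python3 - <<'E'
from h import *
im,d,W=cloud("wrist"); save("w3.png",im)
im,d,W=cloud("side")
E
```

```text
time_s: 14.02
ee_pos: [0.5036, -0.3148, 0.2176]
ee_rot: [-3.139, -0.196, 2.997]
force: [-0.4, 0.1, -5.1]
width: 0.0089
grasp_force: 68.3
```

View pics/w3.png

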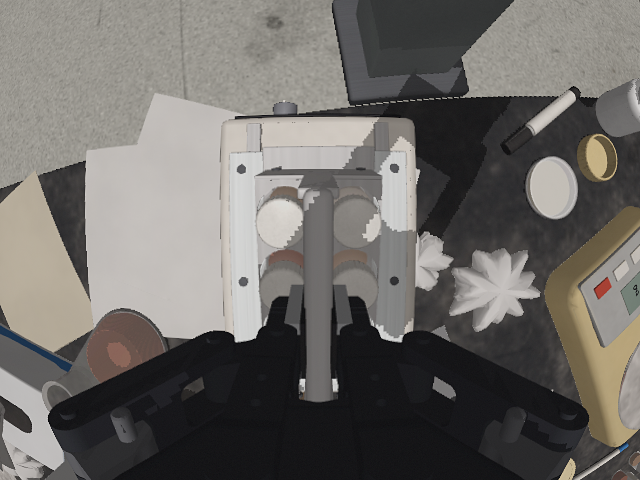

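The rack is free of the clamps and held squarely (handle at (318,290)). I'm levelling it, raising it and carrying it to the tray.

```bash
python3 -m creep '0.6 0.2 0 -1 0 -0.04 0; 0.6 0.15 0 -1 0 -0.04 0; 0.6 0.1 0 -1 0 -0.04 0; 0.6 0.05 0 -1 0 -0.04 0; 0.6 0 0 -0.5 0 -0.035 0; 0.6 0 0 0 0 0 -0.035; 0.6 0 0.5 0 0 0 -0.035; 0.6 0 1 0 0 0 -0.04; 0.6 0.05 1.5 0 0 0 0; 0.6 0.1 2 0 0 0 0'
python3 -m creep '0.6 0.1 2.5 0 0 0 0; 0.6 0.1 3 0 0 0 0; 0.6 0.1 3 0 0 0 0; 0.6 0.1 3 0 0 0 0; 0.6 0.1 3 0 0 0 0; 0.6 0.1 3 0 0 0 0; 0.6 0.1 3 0 0 0 0; 0.6 0.1 3 0 0 0 0; 0.6 0.1 3 0 0 0 0; 0.6 0.1 3 0 0 0 0'
```

```text
time_s: 14.95
ee_pos: [0.5039, -0.264, 0.2603]
ee_rot: [3.14, -0.007, 3.105]
force: [-0.3, 0.1, -4.4]
width: 0.009
grasp_force: 68.5
time_s: 15.78
ee_pos: [0.5029, 0.0331, 0.2609]
ee_rot: [3.141, -0.008, 3.107]
force: [0.8, -0.6, -5.0]
width: 0.0087
grasp_force: 68.5
```

```bash
python3 -m creep '0.6 0.1 3 0 0 -0.007 0; 0.6 0.1 3 0 0 0 0; 0.6 0.1 3 0 0 0 0; 0.6 0.1 3 0 0 0 0; 0.6 0.1 3 0 0 0 0; 0.6 0.1 3 0 0 0 0; 0.6 0.1 3 0 0 0 0; 0.6 0.1 2.5 0 0 0 0; 0.6 0.1 2 0 0 0 0; 0.6 0 1 0 0 0 0'
python3 -m creep '0.6 0 0 0 0 0 0; 0.6 0 0 0 0 0 0; 0.6 0 0 0 0 0 0'
python3 - <<'E'
from h import *
s=env.observe(); print(s["ee_pos"],s["ee_rot"])
for cam in ("top","side"):
    im,d,W=cloud(cam)
    save(cam+"9.png",im[200:440,180:500] if cam=="side" else im)
    for n in ("tray","rack_foot"):
        t=env.trace(n,cam)
        if not t: continue
        m=t[0]["region"];Q=W[m];Q=Q[~np.isnan(Q[:,0])]
        print(cam,n,t[0]["score"],t[0]["point"],np.round(np.percentile(Q,[2,50,98],axis=0),3).tolist())
        if n=="tray":
            Q=Q[(Q[:,2]>-.01)&(Q[:,2]<.03)]; print(cv2.minAreaRect((Q[:,:2]*1000).astype(np.float32)))
E
```

```text
time_s: 16.62
ee_pos: [0.5026, 0.2988, 0.2608]
ee_rot: [3.141, -0.001, 3.11]
force: [1.1, 0.2, -5.3]
width: 0.0088
grasp_force: 68.5
time_s: 16.87
ee_pos: [0.504, 0.2947, 0.2612]
ee_rot: [-3.14, 0.001, 3.107]
force: [0.1, -0.3, -5.7]
width: 0.0088
grasp_force: 68.5
[0.50396309 0.29473365 0.26117242] [-3.14045185e+00  5.90650330e-04  3.10704162e+00]
top tray 0.82 [246.6, 259.4] [[0.408, 0.241, -0.003], [0.515, 0.271, 0.006], [0.601, 0.372, 0.024]]
((503.31146240234375, 307.78143310546875), (135.43618774414062, 198.8178253173828), 87.94377899169922)
top rack_foot 0.95 [235.9, 250.5] [[0.442, 0.262, 0.181], [0.534, 0.272, 0.221], [0.566, 0.324, 0.289]]
side tray 0.6 [310.9, 331.4] [[0.407, 0.244, -0.002], [0.502, 0.306, 0.002], [0.598, 0.375, 0.019]]
((506.06414794921875, 300.834716796875), (154.48023986816406, 207.30728149414062), 88.12348937988281)
side rack_foot 0.8 [314.9, 264.7] [[0.442, 0.162, 0.06], [0.497, 0.313, 0.224], [0.559, 0.33, 0.287]]
```

View pics/side9.png

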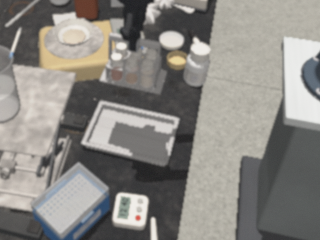

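The side view shows the rack held level at (135,72), above and beside the empty tray at (130,130). The tray position is confirmed, so I'm shifting 13 mm and lowering.

```bash
python3 -m creep '0.6 0.1 1.3 0 0 0 0; 0.6 0 0 2.5 0 0 0; 0.6 0 0 3 0 0 0; 0.6 0 0 3 0 0 0; 0.6 0 0 3 0 0 0; 0.6 0 0 2.5 0 0 0; 0.6 0 0 1.5 0 0 0; 0.6 0 0 0.8 0 0 0; 0.6 0 0 0 0 0 0; 0.6 0 0 0 0 0 0'
```

```text
time_s: 18.0
ee_pos: [0.5049, 0.3096, 0.0989]
ee_rot: [3.141, 0.003, 3.108]
force: [1.0, 1.4, -5.1]
width: 0.009
grasp_force: 68.5
```

```bash
python3 -m creep '0.6 0 0 0.4 0 0 0; 0.6 0 0 0.2 0 0 0; 0.6 0 0 0 0 0 0; 0.6 0 0 0 0 0 0'
```

```text
time_s: 18.33
ee_pos: [0.5045, 0.3092, 0.0933]
ee_rot: [3.141, 0.003, 3.108]
force: [-0.0, -0.6, -4.5]
width: 0.0089
grasp_force: 68.5
```

```bash
python3 -m creep '0.6 0 0 0.3 0 0 0; 0.6 0 0 0.2 0 0 0; 0.6 0 0 0.2 0 0 0; 0.6 0 0 0 0 0 0; 0.6 0 0 0 0 0 0'
```

```text
time_s: 18.75
ee_pos: [0.5041, 0.309, 0.0854]
ee_rot: [3.141, 0.001, 3.108]
force: [0.1, 0.9, -4.6]
width: 0.0087
grasp_force: 68.6
```

```bash
python3 -m creep '0.6 0 0 0.1 0 0 0; 0.6 0 0 0.1 0 0 0; 0.6 0 0 0 0 0 0; 0.6 0 0 0 0 0 0'
```

```text
time_s: 19.08
ee_pos: [0.5043, 0.3091, 0.0836]
ee_rot: [3.141, 0.002, 3.108]
force: [-0.5, 0.5, -4.6]
width: 0.0087
grasp_force: 68.6
```

```bash
python3 -m creep '0.6 0 0 0.1 0 0 0; 0.6 0 0 0 0 0 0; 0.6 0 0 0 0 0 0'
```

```text
time_s: 19.33
ee_pos: [0.5046, 0.3093, 0.0834]
ee_rot: [3.141, 0.003, 3.108]
force: [-1.8, 0.9, 0.6]
width: 0.009
grasp_force: 69.5
```

```bash
python3 -m creep '0.6 0 0 0.1 0 0 0; 0.6 0 0 0 0 0 0; 0.6 0 0 0 0 0 0'
```

```text
time_s: 19.58
ee_pos: [0.5045, 0.3093, 0.0833]
ee_rot: [3.141, 0.003, 3.108]
force: [-2.4, -0.7, 8.3]
width: 0.0089
grasp_force: 70.5
```

The rack is seated at the predicted height. I'm relieving the load, opening and backing off.

```bash
python3 -m creep '0.6 0 0 -0.1 0 0 0; 0.6 0 0 0 0 0 0; 2 0 0 0 0 0 0; 4 0 0 0 0 0 0; 6 0 0 0 0 0 0; 6 0 0 0 0 0 0; 6 0 0 0 0 0 0; 6 0 0 0 0 0 0' 20
python3 -m creep '6 0 0 -1 0 0 0; 6 0 0 -2 0 0 0; 6 0 0 -3 0 0 0; 6 0 0 -3 0 0 0; 6 0 0 -3 0 0 0; 6 0 0 -3 0 0 0; 6 0 0 0 0 0 0; 6 0 0 0 0 0 0'
python3 - <<'E'
from h import *
im,d,W=cloud("wrist"); save("w9.png",im)
t=env.trace("rack_handle","wrist")[0]; Q=W[t["region"]]; Q=Q[(Q[:,2]>.09)&(Q[:,2]<.13)]
w=cv2.fitLine(Q[:,:2].astype(np.float32),cv2.DIST_HUBER,0,.001,.001).ravel()
print(t["score"],np.percentile(Q,[2,50,98],axis=0),np.degrees(np.arctan2(w[1],w[0])),"slope",np.polyfit(Q[:,0],Q[:,2],1))
E
```

```text
time_s: 20.25
ee_pos: [0.5044, 0.3091, 0.0825]
ee_rot: [3.141, 0.002, 3.108]
force: [0.8, -0.3, -0.3]
width: 0.06
grasp_force: 0.0
time_s: 20.92
ee_pos: [0.5052, 0.3096, 0.2357]
ee_rot: [3.139, 0.008, 3.108]
force: [0.0, -0.4, -0.4]
width: 0.0596
grasp_force: 0.0
0.57 [[0.45365297 0.30295067 0.09985398]
 [0.50132037 0.30858868 0.10995876]
 [0.55522598 0.31425527 0.11151726]] -1.7795091 slope [-0.00021596  0.10951654]
```

View pics/w9.png

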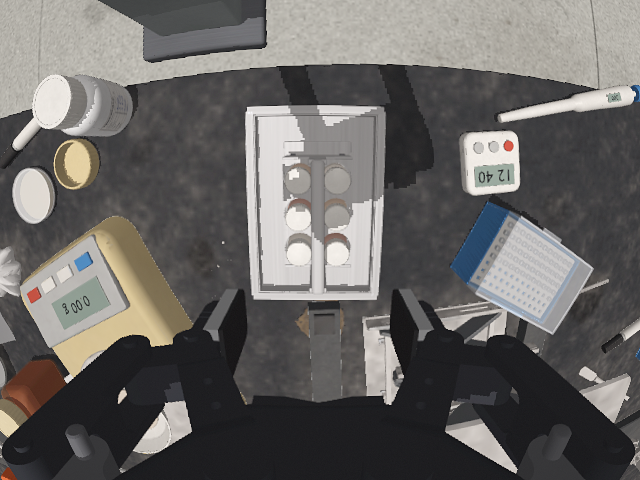

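The rack (318,215) stands level and lengthwise inside the tray rim, the gripper is clear of it, and the bystanders are undisturbed.

```bash
python3 -c "
from bench import env
print(env.job_done())"
```

```text
the job is handed in; nothing more can be done
None
```

The rack is off the shaker and stands level and lengthwise within the rim of the steel tray; I let go, the gripper is clear, and the job was handed in at about 21 s (the push read about 10 N).

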